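# Move the bird feeder to the other swing hook

### The arm

A 6-joint arm with a two-finger parallel gripper is mounted at the origin on the work surface. World frame = base frame: x ahead of the robot, y to its left, z up, the work surface at z = 0. Lengths are in m, angles in rad, forces in N, time in s.
With the tool pointing down it reaches from about 0.35 to 0.925 m from the base axis. Payload 6.4 kg.
Tool frame: the origin (TCP) lies at the centre of the arm's flange, where the gripper is bolted on; the fingertips stand 173 mm ahead of it and the grasp point (between the pads) lies 155 mm ahead of it; z points along the fingers, y is the line along which they close (so a half turn about z gives the same grasp; the last joint's range is limited). The gripper opens to 85 mm and grips with 20 to 120 N. Pads are 22 mm wide; open, the fingers measure 114 mm over their backs; the gripper's body (76 mm by 85 mm) begins 54 mm behind the grasp point. The pads swing forward as they close: fully open they stand 13 mm farther back than shut.
Start: joints at [-1.281, 0.245, 1.558, -0, 1.339, -0.174], TCP at [0.291, -0.581, 0.405] pointing down, gripper open.
Joint ranges: [-3.13, 3.13], [-1.02, 2.26], [0.13, 2.54], [-0.95, 4.09], [0.21, 2.88], [-2.74, 2.74]. Speed limits (rad/s): [2.57, 2.57, 3.14, 3.14, 3.14, 3.14].

### API

Orientations are given as a rotation vector (axis times angle).
In Python, from bench import manip, snapshot gives the robot as it stands. The module is installed in compiled form; this text tells all that it offers.
- The arm moves only by the tool step_arm, never from a script. Its arguments are lists of equal length, an entry for each row: "claw": the gripper's target within -1 to 1 (fully open at 1, half-way at 0, shut at -1); "offset": the shift along the tool's x, y, z in cm, a list of three; "yaw": the turn about the tool's z in rad. A call has 1 to 20 rows; each row is the pose to reach, as a shift and turn from the pose commanded when the call began, along the tool's axes at that moment; what a row does not reach only later rows make up. A row lasts 1/12 s, in which the tool goes at most 41.7 mm and 7.16 degrees, less where a joint would pass 70% of its speed; a pose out of reach is approached as far as the arm can. A call with a gripper value outside its range is refused whole. The fingers move at their own pace and stop on an object; "squeeze" is the grip in N (left out, the last holds). Time passes only in rows, so rows that repeat a pose let the fingers close. It gives the time, the measured TCP pose, the force, the opening and the grip force at its end, in the units of the state.
- manip.state(): the state, without advancing time (a new reading comes with each control period).
- snapshot(name): name is "side" or "top"; returns a dict with "img" (384x512x3 uint8, red, green, blue), "range_z" (384x512 float32, m along the optical axis (not along the pixel's ray), 0 where there is no reading), "fx", "fy", "cx", "cy" (pixels), "rvec" (rotation vector, rad) and "tvec" (3), from world to camera coordinates, as OpenCV has them. Camera axes: x right, y down, z forward; pixel columns grow to the right and rows downward; lengths in m; the calibration is good to about 2 mm. A picture is of the moment at which its call begins.
- manip.sign_off(): hands the job in; it is judged then, once.
The state is a dict: "clock": time; "joint_positions": joint angles; "joint_velocities": joint speeds; "tau": joint torques, N m; "tcp_pos": TCP position; "ee_rot": TCP orientation; "contact_force": force on the tool from outside, world axes, zero at the start; "wrist_torque": the same for the moment, N m; "width": finger opening in m; "grip_force": force on a finger pad.
Only numpy, scipy, OpenCV 4.12 (cv2) and the standard library are available. Lean on these libraries where they do the work, as an engineer would, in place of code of your own. Each camera call takes 0.05 s, during which the arm holds its last target. There are 200 camera calls.

### The job

The bird feeder on the shop counter hangs from a swing hook that must be cleared away. Swing the other, folded hook fully out from its upright, move the feeder over and hang it by its strap handle on that hook without tipping it over, then fold the emptied hook flat against its own upright.

Things in the scene. Friction and masses are not known exactly. Their poses are not given: they have to be found in the camera images.
- feeder_handle (a point): Centre of the opening in the bird feeder's rigid strap handle, 194 mm high when hung. Opening 40 mm wide (y), 52 high, seen through along x; strap 5 mm thick, 14 deep; handle 50 mm wide outside (pinch it so, hook bar between the fingers), top 31 mm above this point. Below: roof (86 mm wide) at 26 mm, tray (90 mm) underside at 143 mm. 0.18-0.35 kg. Starts 64-76 mm from the laden hook's axis.
- laden_post: Upright whose hook carries the feeder at the start: wooden board 60 mm wide, 18 thick, top 245 mm high, on a steel foot. Origin on the counter under the board's middle; x to the back, y along its width, z up. The hook is on the -x face: its vertical hinge axis is at x = -22 mm, y = 0.
- laden_hook (a joint): Swing hook on laden_post, out at the start. Level steel bar 10 mm wide, reaching 124 mm from the hinge axis; underside 212 mm, top 220 mm above the counter, end lip (8 mm) up to 234 mm. 0 rad = folded flat (bar along the post's -y, end past the board's edge), 1.57 = fully out (along -x); stops at both. Stays where left; a push under 2 N at its end turns it.
- spare_post: Upright whose hook is folded and empty at the start, left or right of the other: wooden board 60 mm wide, 18 thick, top 245 mm high, on a steel foot. Origin on the counter under the board's middle; x to the back, y along its width, z up. The hook is on the -x face: its vertical hinge axis is at x = -22 mm, y = 0.
- spare_hook (a joint): Swing hook on spare_post, folded at the start. Level steel bar 10 mm wide, reaching 124 mm from the hinge axis; underside 212 mm, top 220 mm above the counter, end lip (8 mm) up to 234 mm. 0 rad = folded flat (bar along the post's -y, end past the board's edge), 1.57 = fully out (along -x); stops at both. Stays where left; a push under 2 N at its end turns it.
Not all that is in view belongs to the job. What is shaped like the part that bears feeder_handle but green is not meant.

How it is judged:
On the way, in this order (a step that is already met when the one before it is completed fails the run):
1. the spare hook is swung out (over 1.3 rad) (value of joint spare_hook above 1.3 rad), for 0.2 s.
2. the feeder is at its hanging place on the spare hook, which is out (value of joint spare_hook above 1.3 rad and x of feeder_handle in the frame of spare_post between -0.145 and -0.05 m and y of feeder_handle in the frame of spare_post between -0.035 and 0.035 m and z of feeder_handle in the frame of spare_post between 0.182 and 0.204 m and angle between feeder_handle's own z axis and vertical below 0.25 rad), for 0.2 s.
3. the emptied hook is folded flat (under 0.2 rad) (value of joint laden_hook below 0.2 rad), for 0.2 s.
At the end, for the whole second after the job is handed in: Spare hook out (over 1.3 rad) with the feeder hung on its bar: upright within 0.25 rad, handle centre 50 to 145 mm in front of the spare post's origin, within 35 mm sideways, 182 to 204 mm high (194 when hung). Laden hook empty and folded flat (under 0.2 rad) (all of step 2 and value of joint laden_hook below 0.2 rad); the robot touches nothing.
It fails at once if the feeder is tipped by more than 45 degrees (angle between feeder_handle's own z axis and vertical above 0.785 rad).
It also fails if it takes over 69 s, if anything falls off the work surface, if the arm or the gripper's body presses on something with over 40 N, if the wrist force passes 120 N, or if a joint passes its speed limit or range.

## Working session

There is one attempt and no reset: what is moved stays moved. The work goes in short steps, Python scripts to look and compute and a tool call to move; the robot and the scene stay as the last step left them, time stands still between calls to the robot, and variables do not carry over. Pictures are saved under pics/ and viewed, at most 10 in all, crops included, and the job is handed in when it is done.

Besides the shell and the picture viewer there is one more tool, called after "Request:" as a command line: name --pt "numbers of a row" for each row, then --argument value for the rest. step_arm: Moves the arm, as the interface text tells. Its arguments: {"type":"object","properties":{"claw":{"type":"array","items":{"type":"number"}},"offset":{"type":"array","items":{"type":"array","items":{"type":"number"}}},"yaw":{"type":"array","items":{"type":"number"}},"squeeze":{"type":"number"}},"required":["claw","offset","yaw"]}

```bash
mkdir -p pics
cat > h.py <<'E'
import numpy as np, cv2
from bench import manip, snapshot
def cloud(s):
    R,_=cv2.Rodrigues(np.array(s["rvec"],float)); t=np.array(s["tvec"],float).ravel()
    z=s["range_z"]; v,u=np.mgrid[:z.shape[0],:z.shape[1]]
    c=np.stack([(u-s["cx"])/s["fx"]*z,(v-s["cy"])/s["fy"]*z,z],-1)
    P=(c-t)@R; P[z==0]=np.nan
    return P
E
python3 - <<'E'
from h import *
st=manip.state(); print(st["clock"],st["tcp_pos"],st["ee_rot"],st["width"])
for n in("side","top"):
    s=snapshot(n); cv2.imwrite(f"pics/{n}0.png",s["img"][...,::-1])
    np.savez(f"{n}0.npz",**s); R,_=cv2.Rodrigues(np.array(s["rvec"],float)); print(n,-R.T@np.ravel(s["tvec"]),R[2])
E
```

```text
0.0 [ 0.29072093 -0.58111581  0.40357464] [-3.05564192e+00 -7.21594557e-01  2.21533826e-04] 0.08548583598231824
side [0.46590255 0.60998716 0.74879376] [ 0.15738722 -0.67864027 -0.71740968]
top [0.47756851 0.04517716 0.93542679] [ 0.13107313  0.0093483  -0.99132863]
```

View pics/side0.png

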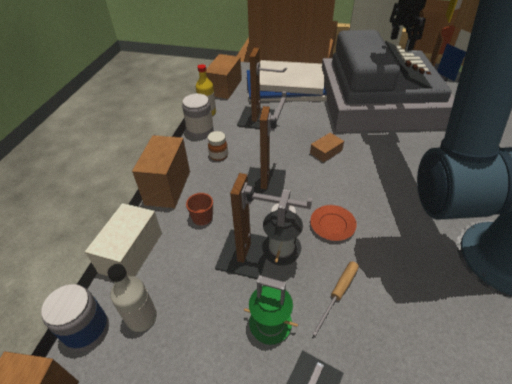

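View pics/top0.png

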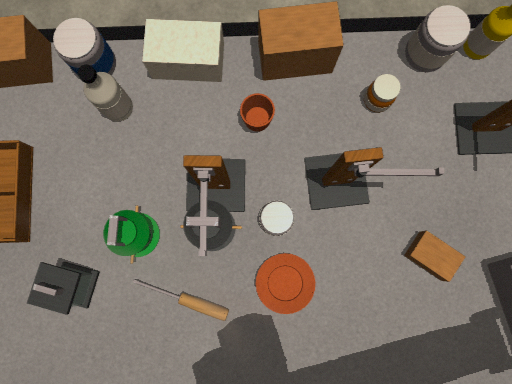

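Side view: laden post at (241,220) carries the dark feeder at (283,225). The middle post at (265,150) has its hook folded, and a third post at (256,85) has its hook out. In the top view, laden post is at (207,165) with feeder handle (203,221), spare post is at (362,160) with hook tip (440,172), and the third post is at (490,118).

Candidates for the feeder: dark one on the hook at top (208,225), or green one at (130,232), which is excluded. Candidates for the spare hook: middle post (362,160), folded, or third post (490,118), hook out, so not it.

Run:
```python
from h import *
np.set_printoptions(precision=4,suppress=True)
D={n:dict(np.load(f"{n}0.npz")) for n in("side","top")}
s=D["top"]; P=cloud(s); hsv=cv2.cvtColor(s["img"],cv2.COLOR_RGB2HSV)
for nm,(u0,u1,v0,v1) in {"laden":(170,260,140,265),"spare":(300,450,140,215),"third":(450,512,90,180)}.items():
    m=np.zeros(P.shape[:2],bool); m[v0:v1,u0:u1]=1
    Z=P[...,2]
    for lab,a,b in(("boardtop",.238,.252),("bar",.2165,.2236),("hi",.224,.238),("foot",.004,.02)):
        k=m&(Z>a)&(Z<b); q=P[k]
        if len(q)<4: continue
        r=cv2.minAreaRect((q[:,:2]*1000).astype(np.float32))
        print(nm,lab,len(q),"mean",q.mean(0),"rect",np.round(r[0],1),np.round(r[1],1),round(r[2],1),"x",q[:,0].min(),q[:,0].max(),"y",q[:,1].min(),q[:,1].max())
s=D["side"];Q=cloud(s)
im=cv2.resize(s["img"][55:275,190:350],None,fx=2.7,fy=2.7,interpolation=cv2.INTER_CUBIC)
im2=cv2.resize(D["top"]["img"][130:270,170:310],None,fx=2.5,fy=2.5,interpolation=cv2.INTER_CUBIC)
c=np.zeros((600,800,3),np.uint8); c[:im.shape[0],:im.shape[1]]=im; c[:im2.shape[0],440:440+im2.shape[1]]=im2
cv2.imwrite("pics/crop.png",c[...,::-1])
```

```text
laden boardtop 459 mean [0.6257 0.1242 0.2438] rect [626.1 124. ] [59.2 18.7] 88.1 x 0.6158776094532902 0.6358893296586924 y 0.09440251060803388 0.15356577217508766
laden bar 516 mean [0.5475 0.1266 0.2199] rect [553.3 124. ] [ 57.7 135.5] 89.6 x 0.4855141089393473 0.6208448714178952 y 0.09465477204242914 0.152916778347511
laden hi 414 mean [0.5692 0.1256 0.2296] rect [555.7 123. ] [149.6  60. ] 0.8 x 0.48089689703571953 0.630913054531773 y 0.09405825514307616 0.15386886316238887
laden foot 1573 mean [0.6173 0.1103 0.0074] rect [590.7 137.8] [235.9 180.2] 11.5 x 0.4739539154141805 0.7175037224865781 y 0.03657573134182284 0.2187424462359296
spare boardtop 464 mean [ 0.6272 -0.1243  0.244 ] rect [ 627.9 -124.9] [18.5 60.1] 4.6 x 0.6166525798075028 0.63892493830225 y -0.15464013373330424 -0.09442724127819763
spare bar 465 mean [ 0.6043 -0.1842  0.2194] rect [ 605.2 -168.8] [155.5  27. ] 79.9 x 0.5962608237366002 0.6322031054663356 y -0.24615762762970406 -0.09446774255385497
spare hi 282 mean [ 0.6108 -0.1471  0.2324] rect [ 605.8 -171. ] [159.5  29.2] 80.0 x 0.5961672512302272 0.6339666480523086 y -0.25122700519992885 -0.09426715918588702
spare foot 2081 mean [ 0.6167 -0.1166  0.0075] rect [ 637.6 -205.6] [150.1 288.2] 2.6 x 0.5591225657107654 0.7093426258407991 y -0.35192140820923945 -0.06036816307289867
third foot 2121 mean [ 0.7232 -0.4276  0.0077] rect [ 716.9 -433.4] [119.  171.8] 86.8 x 0.6306398523028814 0.8059999242489079 y -0.49377702682865127 -0.3711186348859912
```

View pics/crop.png

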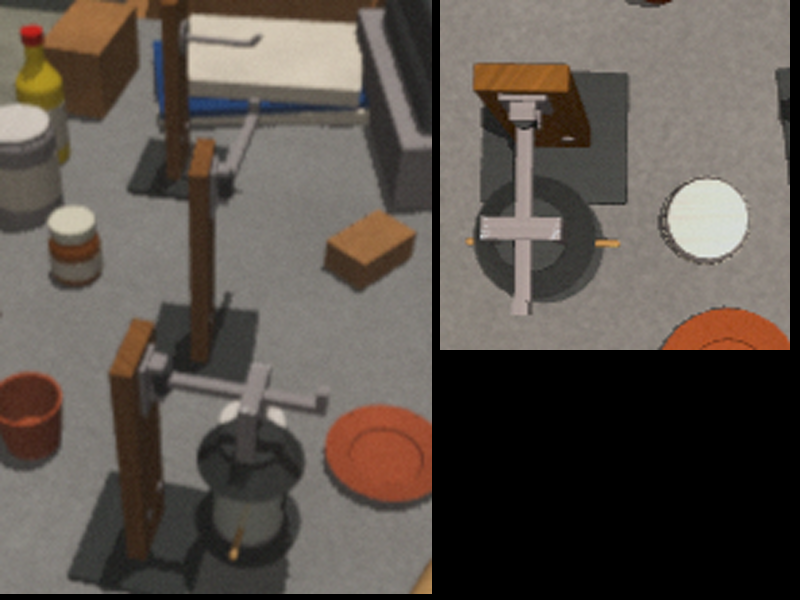

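The crop confirms the dark feeder on the laden hook, with its strap handle crossing the bar at crop (520,228). A white-lidded jar stands between the two posts.

Run:
```python
from h import *
np.set_printoptions(precision=4,suppress=True)
s=dict(np.load("top0.npz")); P=cloud(s); sat=cv2.cvtColor(s["img"],cv2.COLOR_RGB2HSV)[...,1]
print("sat bar",sat[205:215,203],"wood",sat[160,200:212])
Z=P[...,2]; X=P[...,0];Y=P[...,1]
def line(q):
    vx,vy,x,y=cv2.fitLine(q[:,:2].astype(np.float32),cv2.DIST_HUBER,0,.001,.001).ravel(); return np.degrees(np.arctan2(vy,vx)),x,y
def box(u0,u1,v0,v1):
    m=np.zeros(Z.shape,bool);m[v0:v1,u0:u1]=1;return m
for nm,b in(("laden",box(170,260,140,265)),("spare",box(300,450,140,215))):
    q=P[b&(Z>.238)&(Z<.252)]; print(nm,"board",line(q))
    k=b&(Z>.205)&(Z<.240)&(sat<50); q=P[k]
    if nm=="laden": 
        st=q[(abs(q[:,1]-.124)>.008)&(q[:,0]<.58)]; print("strap n",len(st),st.mean(0),st.min(0),st.max(0),line(st))
        q=q[(abs(q[:,1]-.127)<.009)&(q[:,0]<.585)]
        h=q[abs(q[:,0]-st[:,0].mean())<.004]; print("strap ctr",h.mean(0))
    else: q=q[q[:,1]<-.16]
    print(nm,"bar",len(q),line(q),q.min(0),q.max(0))
    if nm=="laden": tip=q[q[:,0]<q[:,0].min()+.008]
    else: tip=q[q[:,1]<q[:,1].min()+.008]
    print("tip",tip.mean(0))
for nm,b in(("jar",box(260,295,200,235)),("plate",box(255,317,252,315)),("pot",box(238,276,92,132)),("box",box(405,465,230,282)),("orjar",box(365,402,72,112)),("feeder",box(180,245,195,260))):
    q=P[b&(Z>.015)]; print(nm,len(q),q.min(0),q.max(0)) if len(q) else print(nm,"flat")
```

```text
sat bar [26 31 29 30 31 32 29 32 33 32] wood [190 181 190 183 195 182 185 190 191 195 187 187]
laden board (np.float32(87.03273), np.float32(0.6256725), np.float32(0.124160364))
strap n 216 [0.5325 0.1291 0.2238] [0.4812 0.1028 0.2081] [0.5408 0.1529 0.2347] (np.float32(86.443214), np.float32(0.533344), np.float32(0.1293278))
strap ctr [0.5321 0.1268 0.2243]
laden bar 515 (np.float32(-1.040129), np.float32(0.5318228), np.float32(0.12669988)) [0.4809 0.1181 0.2099] [0.5849 0.1358 0.2348]
tip [0.4848 0.1277 0.2292]
spare board (np.float32(-84.87895), np.float32(0.62722903), np.float32(-0.1242928))
spare bar 433 (np.float32(88.02433), np.float32(0.60213333), np.float32(-0.20808867)) [ 0.5962 -0.2512  0.2123] [ 0.6087 -0.16    0.2366]
tip [ 0.6006 -0.2465  0.2305]
jar 953 [ 0.5188 -0.0322  0.0172] [0.5855 0.0348 0.044 ]
plate 136 [ 0.3641 -0.0687  0.015 ] [0.4813 0.0465 0.019 ]
pot 603 [0.7313 0.0001 0.0151] [0.7999 0.068  0.0644]
box 1644 [ 0.4181 -0.3582  0.015 ] [ 0.5172 -0.2536  0.0448]
orjar 964 [ 0.7678 -0.2469  0.0151] [ 0.825  -0.1898  0.0787]
feeder 2178 [0.4809 0.0709 0.0575] [0.5769 0.1848 0.2348]
```

Request:
step_arm --claw '[-1, -1, -1, -1, -1, -1, -1, -1, -1, -1, -1, -1, -1, -1, -1, -1, -1, -1, -1, -1]' --pt "0 0 -2.5" --pt "0 0 -5" --pt "47.6 -17.1 -5" --pt "47.6 -17.1 -5" --pt "47.6 -17.1 -5" --pt "47.6 -17.1 -5" --pt "47.6 -17.1 -5" --pt "47.6 -17.1 -5" --pt "47.6 -17.1 -5" --pt "47.6 -17.1 -5" --pt "47.6 -17.1 -5" --pt "47.6 -17.1 -5" --pt "47.6 -17.1 -5" --pt "47.6 -17.1 -5" --pt "47.6 -17.1 -5" --pt "47.6 -17.1 -5" --pt "47.6 -17.1 -5" --pt "47.6 -17.1 -5" --pt "47.6 -17.1 -5" --pt "47.6 -17.1 -5" --yaw '[0, 0, 0.464, 0.464, 0.464, 0.464, 0.464, 0.464, 0.464, 0.464, 0.464, 0.464, 0.464, 0.464, 0.464, 0.464, 0.464, 0.464, 0.464, 0.464]'

```text
clock: 1.77
tcp_pos: [0.6392, -0.2168, 0.4548]
ee_rot: [3.141, -0.004, -0.0]
contact_force: [0.5, 0.4, 0.5]
width: -0.0001
grip_force: 0.0
```

Request:
step_arm --claw '[-1, -1, -1, -1, -1, -1, -1, -1, -1, -1, -1, -1, -1, -1, -1, -1, -1, -1]' --pt "0 0 3" --pt "0 0 6" --pt "0 0 7.7" --pt "0 0 7.7" --pt "-1.2 0 7.7" --pt "-2.5 0 7.7" --pt "-4 0 7.7" --pt "-5.4 -0.1 7.7" --pt "-6.8 -0.6 7.7" --pt "-8.2 -1.2 7.7" --pt "-9.4 -2.2 7.7" --pt "-10.6 -3.3 7.7" --pt "-11.1 -4 7.7" --pt "-11.6 -4.7 7.7" --pt "-11.8 -5.2 7.7" --pt "-12 -5.8 7.7" --pt "-12 -5.8 7.7" --pt "-12 -5.8 7.7" --yaw '[0, 0, 0, 0, 0, 0, 0, 0, 0, 0, 0, 0, 0, 0, 0, 0, 0, 0]'

```text
clock: 3.27
tcp_pos: [0.5202, -0.1572, 0.3777]
ee_rot: [-3.141, -0.0, 0.0]
contact_force: [-0.2, 0.7, 0.2]
width: 0.0
grip_force: 0.0
```

```bash
cat >> h.py <<'E'
def look(i,crop):
    u0,u1,v0,v1=crop; s=snapshot("top"); P=cloud(s); np.savez("last.npz",**s)
    cv2.imwrite(f"pics/{i}.png",cv2.resize(s["img"][v0:v1,u0:u1],None,fx=2,fy=2)[...,::-1]); return s,P
E
python3 - <<'E'
from h import *
s,P=look("swing",(270,512,100,300))
m=manip.state(); print(m["contact_force"],m["clock"])
E
```

```text
[-0.93107086 -0.12061365  0.00912527] 3.3167
```

View pics/swing.png

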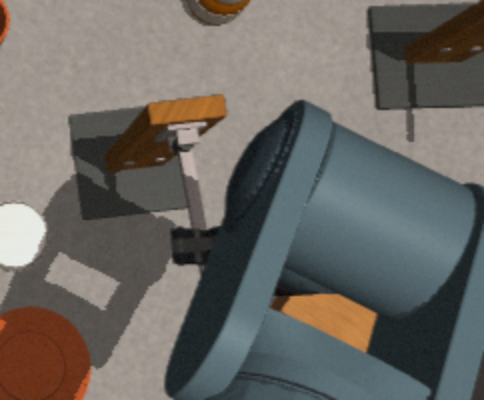

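The bar follows the finger, running from crop (185,140) to (200,215), about 5° short of the stop. I'll push 5 mm more, retreat, and go over the feeder handle.

Request:
step_arm --claw '[-1, -1, -1, -1, -1, 1, 1, 1, 1, 1, 1, 1, 1, 1, 1, 1, 1, 1]' --pt "0 -0.3 0" --pt "0 -0.6 0" --pt "0 -0.6 0" --pt "0 2 0" --pt "0 4 -1" --pt "0 4 -5" --pt "0 4 -9" --pt "0 4 -9" --pt "1.3 -28.6 -9" --pt "1.3 -28.6 -9" --pt "1.3 -28.6 -9" --pt "1.3 -28.6 -9" --pt "1.3 -28.6 -9" --pt "1.3 -28.6 -9" --pt "1.3 -28.6 -9" --pt "1.3 -28.6 -9" --pt "1.3 -28.6 -9" --pt "1.3 -28.6 -9" --yaw '[0, 0, 0, 0, 0, 0, 0, 0, 0.04, 0.04, 0.04, 0.04, 0.04, 0.04, 0.04, 0.04, 0.04, 0.04]'

```text
clock: 4.82
tcp_pos: [0.5328, 0.1304, 0.4675]
ee_rot: [3.141, -0.058, -0.0]
contact_force: [-0.3, -0.1, 0.7]
width: 0.0854
grip_force: 0.0
```

Run:
```python
from h import *
st=manip.state(); print(st["tcp_pos"],st["ee_rot"])
s=snapshot("top"); P=cloud(s); sat=cv2.cvtColor(s["img"],cv2.COLOR_RGB2HSV)[...,1]
m=np.zeros(sat.shape,bool); m[165:262,335:410]=1
q=P[m&(P[...,2]>.212)&(P[...,2]<.239)&(sat<50)]
if len(q): print(len(q),cv2.fitLine(q[:,:2].astype(np.float32),2,0,.001,.001).ravel(),q.min(0),q.max(0),"tip",q[q[:,0]<q[:,0].min()+.008].mean(0))
q=P[m|True]; 
s=snapshot("side"); cv2.imwrite("pics/side1.png",cv2.resize(s["img"][60:280,170:400],None,fx=2.4,fy=2.4)[...,::-1])
```

```text
[0.53284598 0.13038292 0.46745085] [ 3.14098578e+00 -5.75062296e-02 -4.24758826e-04]
699 [ 0.9953254   0.09657828  0.5517591  -0.13062195] [ 0.48254358 -0.14197636  0.21207677] [ 0.61696297 -0.11080185  0.23673806] tip [ 0.48650602 -0.13564655  0.22987523]
```

View pics/side1.png

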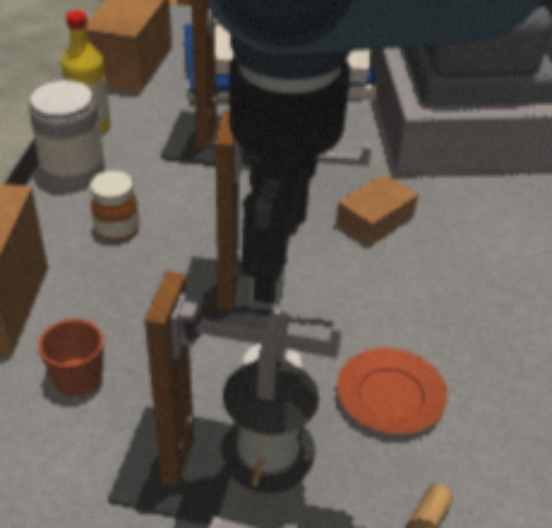

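The spare hook is out: direction 5.5°, tip at (0.4865, -0.136). In the side crop, the open gripper is above and behind the feeder handle at (275,340). Descending and grasping next.

Request:
step_arm --claw '[1, 1, 1, 1, 1, 1, -1, -1, -1, -1, -1, -1, -1, -1]' --pt "0 0 3" --pt "0 0 6" --pt "0 0 9" --pt "0 0 11.5" --pt "0 0 11.5" --pt "0 0 11.5" --pt "0 0 11.5" --pt "0 0 11.5" --pt "0 0 11.5" --pt "0 0 11.5" --pt "0 0 11.5" --pt "0 0 11.5" --pt "0 0 11.5" --pt "0 0 11.5" --yaw '[0, 0, 0, 0, 0, 0, 0, 0, 0, 0, 0, 0, 0, 0]' --squeeze 50

```text
clock: 6.08
tcp_pos: [0.5337, 0.1286, 0.355]
ee_rot: [3.141, -0.063, 0.006]
contact_force: [-0.5, -1.4, 6.0]
width: 0.0493
grip_force: 52.6
```

Request:
step_arm --claw '[-1, -1, -1, -1, -1, -1, -1]' --pt "0 0 -0.7" --pt "0 0 -1.4" --pt "0 0 -2.1" --pt "0 0 -2.8" --pt "0 0 -2.8" --pt "0 0 -2.8" --pt "0 0 -2.8" --yaw '[0, 0, 0, 0, 0, 0, 0]'

```text
clock: 6.67
tcp_pos: [0.5329, 0.1286, 0.3803]
ee_rot: [3.141, -0.063, -0.001]
contact_force: [-0.3, -0.1, -4.7]
width: 0.0493
grip_force: 52.2
```

Run:
```python
from h import *
st=manip.state(); print(st["tcp_pos"],st["width"],st["contact_force"])
s=snapshot("side"); cv2.imwrite("pics/side2.png",cv2.resize(s["img"][120:290,190:370],None,fx=3,fy=3)[...,::-1])
```

```text
[0.53291751 0.12855907 0.38034693] 0.04925554555520313 [-0.29959441 -0.13845423 -4.65578803]
```

View pics/side2.png

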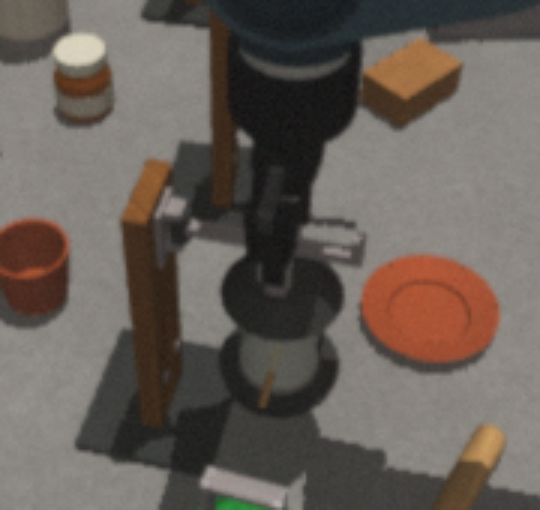

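The feeder is gripped, upright and lifted, with its roof at crop (283,295) just below the bar. Now I slide it off past the lip and carry it over to the front of the spare hook.

Request:
step_arm --claw '[-1, -1, -1, -1, -1, -1, -1, -1, -1, -1, -1, -1, -1, -1, -1, -1, -1, -1, -1, -1]' --pt "-1 0 0" --pt "-2.5 0 0" --pt "-4.5 0 0" --pt "-6.5 0 0" --pt "-8.5 0 0" --pt "-10 0 0" --pt "-10.5 0 0" --pt "-10.5 1 0" --pt "-10.5 3 0" --pt "-10.3 5.5 0" --pt "-10.2 8 0" --pt "-10 10.5 0" --pt "-9.9 13 0" --pt "-9.8 16 0" --pt "-9.7 19 0" --pt "-9.6 22 0" --pt "-9.5 24.5 0" --pt "-9.5 26.5 0" --pt "-9.5 27.5 0" --pt "-9.5 27.5 0" --yaw '[0, 0, 0, 0, 0, 0, 0, 0, 0, -0.02, -0.04, -0.06, -0.08, -0.1, -0.12, -0.133, -0.133, -0.133, -0.133, -0.133]'

```text
clock: 8.38
tcp_pos: [0.4271, -0.1445, 0.3808]
ee_rot: [3.138, 0.141, 0.0]
contact_force: [0.0, -0.3, -2.3]
width: 0.0495
grip_force: 53.2
```

Run:
```python
from h import *
st=manip.state(); print(st["clock"],st["tcp_pos"],st["ee_rot"],st["width"],st["contact_force"])
s=snapshot("top"); P=cloud(s); sat=cv2.cvtColor(s["img"],cv2.COLOR_RGB2HSV)[...,1]
m=np.zeros(sat.shape,bool); m[165:262,335:410]=1
q=P[m&(P[...,2]>.212)&(P[...,2]<.239)&(sat<50)]
print(len(q),cv2.fitLine(q[:,:2].astype(np.float32),2,0,.001,.001).ravel(),q.min(0))
s=snapshot("side"); cv2.imwrite("pics/side3.png",cv2.resize(s["img"][80:290,190:400],None,fx=2.6,fy=2.6)[...,::-1])
```

```text
8.3833 [ 0.42713228 -0.14454771  0.38079557] [3.13791111e+00 1.40600445e-01 5.93599548e-05] 0.049454889717808835 [ 0.03712188 -0.27472469 -2.34888907]
697 [ 0.9953292   0.09653918  0.5518333  -0.13061596] [ 0.48254625 -0.14175434  0.212059  ]
```

View pics/side3.png

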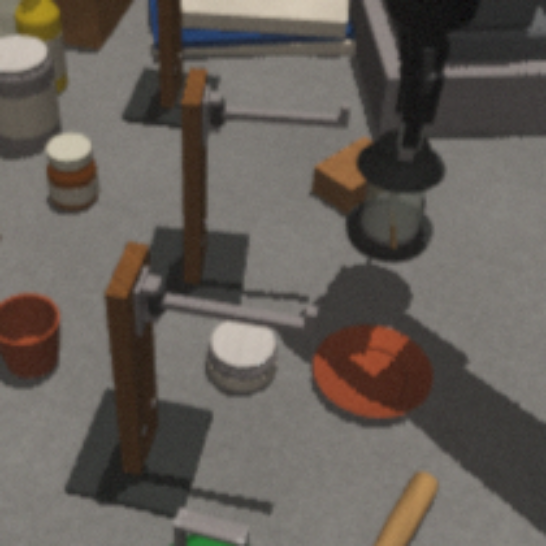

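The feeder is upright at crop (400,190), in front of the spare hook tip (345,115). Moving in along the bar.

Request:
step_arm --claw '[-1, -1, -1, -1, -1, -1, -1, -1, -1, -1, -1, -1, -1, -1, -1, -1]' --pt "0 0 -0.3" --pt "1 -0.1 -0.3" --pt "2.5 -0.2 -0.3" --pt "4 -0.2 -0.3" --pt "5.5 -0.2 -0.3" --pt "7 -0.2 -0.3" --pt "8.5 -0.2 -0.3" --pt "10 -0.2 -0.3" --pt "11.1 -0.2 -0.3" --pt "11.1 -0.2 -0.3" --pt "11.1 -0.2 0.5" --pt "11.1 -0.2 1.2" --pt "11.1 -0.2 1.8" --pt "11.1 -0.2 2.2" --pt "11.1 -0.2 2.2" --pt "11.1 -0.2 2.2" --yaw '[0, 0, 0, 0, 0, 0, 0, 0, 0, 0, 0, 0, 0, 0, 0, 0]'

```text
clock: 9.82
tcp_pos: [0.5371, -0.1301, 0.3582]
ee_rot: [-3.138, -0.145, 0.001]
contact_force: [0.4, 0.2, -2.6]
width: 0.0498
grip_force: 53.3
```

Run:
```python
from h import *
s=snapshot("side"); cv2.imwrite("pics/side4.png",cv2.resize(s["img"][60:260,220:400],None,fx=2.8,fy=2.8)[...,::-1])
st=manip.state(); print(st["clock"],st["tcp_pos"],st["contact_force"])
```

```text
9.8667 [ 0.53728907 -0.13027077  0.35873272] [-0.17165847 -0.24408313 -3.03523457]
```

View pics/side4.png

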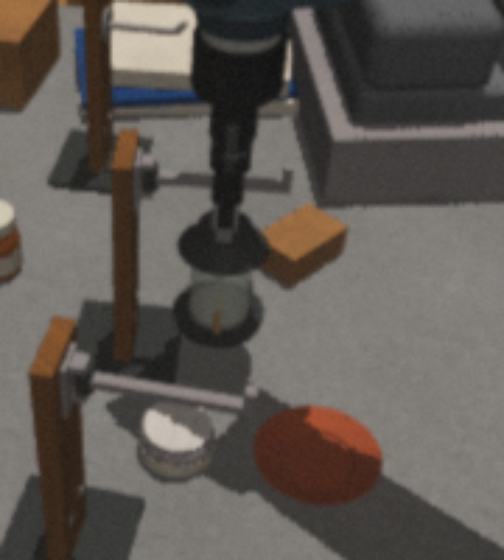

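The handle is on the spare bar: feeder at crop (220,270), bar from (150,178) to (290,180). Lowering the last 3 mm, releasing and rising.

Request:
step_arm --claw '[-1, -1, -1, 0, 1, 1, 1, 1, 1, 1, 1, 1, 1, 1]' --pt "0 0 0.2" --pt "0 0 0.3" --pt "0 0 0.3" --pt "0 0 0.3" --pt "0 0 0.3" --pt "0 0 0.3" --pt "0 0 0.3" --pt "0 0 0.3" --pt "0 0 -1" --pt "0 0 -3" --pt "0 0 -6" --pt "0 0 -10" --pt "0 0 -10" --pt "0 0 -10" --yaw '[0, 0, 0, 0, 0, 0, 0, 0, 0, 0, 0, 0, 0, 0]'

```text
clock: 11.03
tcp_pos: [0.5378, -0.1303, 0.4634]
ee_rot: [3.134, 0.146, 0.011]
contact_force: [-0.5, -0.1, -0.4]
width: 0.0855
grip_force: 0.0
```

Run:
```python
from h import *
s=snapshot("side"); P=cloud(s); sat=cv2.cvtColor(s["img"],cv2.COLOR_RGB2HSV)[...,1]
Z=P[...,2];k=(Z>.221)&(Z<.232)&(abs(P[...,0]-.537)<.02)&(abs(P[...,1]+.132)<.04)&(sat<60)
print(k.sum(),P[k].mean(0),P[k].min(0),P[k].max(0))
cv2.imwrite("pics/side5.png",cv2.resize(s["img"][60:260,220:400],None,fx=2.8,fy=2.8)[...,::-1])
st=manip.state(); print(st["clock"],st["tcp_pos"],st["ee_rot"],st["contact_force"],st["width"])
```

```text
83 [ 0.53730892 -0.12801212  0.22482704] [ 0.52016125 -0.15592009  0.22103182] [ 0.55258989 -0.102889    0.22694101]
11.0833 [ 0.53748398 -0.1301148   0.46066571] [3.13665984 0.14573578 0.00452061] [ 0.53622553 -0.88005882 -1.5456679 ] 0.08569658613848129
```

View pics/side5.png

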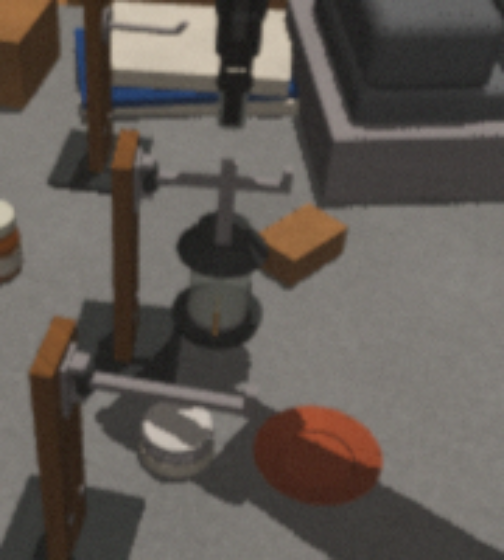

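The feeder hangs upright on the spare hook, strap top at 0.225 m as it should be, and crop (228,165) shows it on the bar. Next I go to the +y side of the emptied hook.

Request:
step_arm --claw '[-1, -1, -1, -1, -1, -1, -1, -1, -1, -1, -1, -1, -1, -1]' --pt "0 0 -1" --pt "0.4 -29.6 -1" --pt "0.4 -29.6 -1" --pt "0.4 -29.6 -1" --pt "0.4 -29.6 -1" --pt "0.4 -29.6 -1" --pt "0.4 -29.6 -1" --pt "0.4 -29.6 -1" --pt "0.4 -29.6 -1" --pt "0.4 -29.6 -1" --pt "0.4 -29.6 -1" --pt "0.4 -29.6 3" --pt "0.4 -29.6 6" --pt "0.4 -29.6 6" --yaw '[0, 0.093, 0.093, 0.093, 0.093, 0.093, 0.093, 0.093, 0.093, 0.093, 0.093, 0.093, 0.093, 0.093]'

```text
clock: 12.25
tcp_pos: [0.5125, 0.163, 0.3916]
ee_rot: [3.14, -0.005, -0.02]
contact_force: [-0.2, -0.2, -2.0]
width: 0.0001
grip_force: 0.0
```

Request:
step_arm --claw '[-1, -1, -1, -1, -1, -1, -1, -1, -1, -1, -1, -1, -1, -1, -1, -1, -1, -1]' --pt "0 0 1.6" --pt "0 0 1.6" --pt "0 1 1.6" --pt "0 2 1.6" --pt "-0.1 3.5 1.6" --pt "-0.2 5 1.6" --pt "0.2 6.6 1.6" --pt "0.7 8.1 1.6" --pt "1.7 9.5 1.6" --pt "2.7 10.7 1.6" --pt "3.8 11.5 1.6" --pt "4.8 12.2 1.6" --pt "5.5 12.5 1.6" --pt "6.2 12.7 1.6" --pt "6.6 12.8 1.6" --pt "6.9 12.9 1.6" --pt "6.9 12.9 1.6" --pt "6.9 12.9 1.6" --yaw '[0, 0, 0, 0, 0, 0, 0, 0, 0, 0, 0, 0, 0, 0, 0, 0, 0, 0]'

```text
clock: 13.75
tcp_pos: [0.5829, 0.0363, 0.3826]
ee_rot: [-3.142, -0.001, 0.0]
contact_force: [0.4, -0.3, -0.1]
width: -0.0
grip_force: 0.0
```

Retreat, rise and check.

Request:
step_arm --claw '[-1, -1, -1, -1, -1, -1, -1, -1, -1, -1]' --pt "-2 0 0" --pt "-4 0 0" --pt "-4 0 -4" --pt "-4 0 -8" --pt "-12 0 -8" --pt "-16 0 -8" --pt "-20 0 -8" --pt "-20 0 -8" --pt "-20 0 -8" --pt "-20 0 -8" --yaw '[0, 0, 0, 0, 0, 0, 0, 0, 0, 0]'

```text
clock: 14.58
tcp_pos: [0.3814, 0.0364, 0.463]
ee_rot: [3.141, 0.0, 0.005]
contact_force: [-0.5, 0.1, -0.4]
width: 0.0
grip_force: 0.0
```

Run:
```python
from h import *
s,P=look("final",(170,426,100,300)); sat=cv2.cvtColor(s["img"],cv2.COLOR_RGB2HSV)[...,1]
X,Y,Z=P[...,0],P[...,1],P[...,2]
for a,b,c,d in((.56,.63,-.01,.09),(.47,.59,-.18,-.09)):
    q=P[(X>a)&(X<b)&(Y>c)&(Y<d)&(Z>.212)&(Z<.239)&(sat<50)]
    print(len(q), q.min(0),q.max(0), np.degrees(np.arctan2(*cv2.fitLine(q[:,:2].astype(np.float32),2,0,.001,.001).ravel()[[1,0]]))) if len(q) else print("none")
```

```text
390 [0.59289377 0.00195876 0.21256714] [0.60672427 0.08916914 0.23533021] 86.59106
772 [ 0.48254026 -0.15631973  0.21204604] [ 0.58988548 -0.10527017  0.2352892 ] 4.865601
```

View pics/final.png

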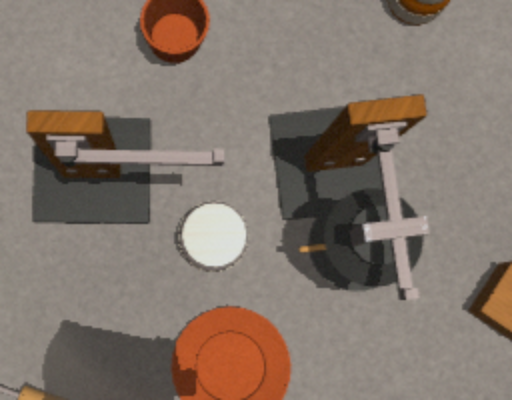

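The picture shows the laden hook empty and folded parallel to its board, bar from (65,150) to (220,157). The feeder hangs on the outward spare hook at (395,230), and the robot is clear of everything.

```bash
python3 -c "
from bench import manip; print(manip.sign_off())"
```

```text
the job is handed in; nothing more can be done
None
```

I swung the spare hook fully out, hung the feeder on it upright, folded the emptied hook flat against its post, and handed the job in at about 15 s; the sign-off call returned no verdict.

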